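# Click the lift handle onto the steamer basket and lower it into the pot

## Task

Slide the lift handle down over the post of the steamer basket until it is fully home, and turn it until the red spring button pops out through the hole in its sleeve. Then lift the basket by the handle and lower it into the pot so that it stands flat on the bottom, and leave the handle locked on. Work gently: do not force the handle down or twist on against the popped button, do not tip, drop or bang the basket, do not push the pot away, and leave the salt shaker and the spice jar alone.

Things in the scene. Friction and masses are not known exactly. Their poses are not given: they have to be found in the camera images.
- handle: Lift handle, 140 mm tall, 0.14 kg, upright on its open end. Origin: centre of that mouth, z up the handle. 0 to 56 mm: steel sleeve, open below, belled: inner radius 19 mm at the mouth (outer 21.5), narrowing to the 12.7 mm bore (outer 15.2) 18 mm up. Its only hole, 8 mm wide, 9 mm high, framed in black, is on the -x side, centre 29.5 mm above the mouth.
- grip (a point): Middle of the handle's black grip, 99 mm above the mouth, axes as the handle's. The grip spans 58 to 140 mm above the mouth, 34 mm along x and 26 mm along y, with flat sides: take it with the fingers closing along y.
- basket: Round perforated steel steamer basket, 0.36 to 0.6 kg, 153 mm across, rim 58 mm high, on three 14 mm silicone feet. Origin: centre at foot level, z up. A boss in its centre, 25 mm in radius, top 22 mm above the origin, carries the lift post (diameter 24 mm), which swivels very stiffly: its button points within 0.9 rad of the basket's -x, at an angle not reported; see it, or feel for it by turning.
- post_foot (a point): Foot of the lift post, on its axis at the top of the boss, 22 mm above the basket's origin; axes as the basket's. The handle is fully home when its mouth rests here, its origin on this point.
- post_tip (a point): Tip of the lift post, on its axis, 49.5 mm above its foot; axes as the basket's.
- button (a joint): Red spring button, 7.4 mm thick, 29.5 mm above the post's foot; m pressed in: 0 out (6 mm proud), 0.003 to 0.006 in the bore. Spring 1.5 to 3 N. The belled mouth presses it in as the handle slides down (push 3 to 12 N). With the handle home it pops out when the hole faces it within 0.1 rad, leaving that much play. Contact forces adding up to 40 N (as at a 0.24 N m twist) are forcing.
- pot: Steel pot, 1.4 kg, 190 mm across outside, 184 mm inside, rim 86 mm high, two loop handles on its +y and -y sides that reach 124 mm from the axis. Origin: centre of its underside, z up; its inside bottom is 6 mm above that. Pot and basket may each stand at the left or the right.
- salt_shaker: Salt shaker of clear plastic with a grey cap, 44 mm wide and 90 mm high, to be left alone. Origin: centre of its underside.
- spice_jar: Glass spice jar with a black cap and a dark label, 41 mm wide and 105 mm high, to be left alone. Origin: centre of its underside.
Not all that is in view belongs to the job. What is shaped like the handle but purple is not meant.

How it is judged:
By the outcome, as a careful person would: the job done as asked, in the order asked, and still so for the second after the job is handed in, with the robot touching nothing.
It also fails if it takes over 72 s, if anything falls off the work surface, if the arm or the gripper's body presses on something with over 40 N, if the wrist force passes 120 N, or if a joint passes its speed limit or range.

## Robot

A 7-joint arm with a two-finger parallel gripper is mounted at the origin on a cart in front of the work surface, level with it; the furniture and walls round the work are solid. World frame = base frame: x ahead of the robot, y to its left, z up, the work surface at z = 0. Lengths are in m, angles in degrees, forces in N, time in s.
With the tool pointing down it reaches from about 0.425 to 0.875 m from the base axis. Payload 4.7 kg.
Tool frame: the origin (TCP) lies between the finger pads; the fingertips stand 8 mm ahead of it and the grasp point (between the pads) lies 11 mm behind it (env.tip_extent is the distance from the TCP to the fingertips, in m); z points along the fingers, y is the line along which they close (so a half turn about z gives the same grasp; the last joint's range is limited). The gripper opens to 87 mm and grips with 3 to 60 N. Pads are 19 mm wide; open, the fingers measure 117 mm over their backs; the gripper's body (75 mm by 190 mm) begins 51 mm behind the grasp point.
Start: joints at [77.642, 18.392, -4.016, 83.108, 1.295, 78.541, -3.26], TCP at [0.148, -0.633, 0.195] pointing down, gripper open.
Joint ranges: [-163.93, 163.93], [-17.29, 119.83], [-79.2, 71.16], [3.27, 140.29], [-89.18, 269.18], [5.43, 117.66], [-154.24, 154.24]. Speed limits (degrees/s): [147.25, 147.25, 180, 180, 180, 180, 180].

## Interface

Orientations are given as [roll, pitch, yaw] about the fixed x, y, z axes, in that order (R = Rz(yaw) Ry(pitch) Rx(roll)).
In Python, from cell import sensors, vision, workorder, env gives the robot as it stands.
- The arm moves only by the tool drive_tool, never from a script. Its argument "moves" is a list of rows, each an object of numbers: "x", "y", "z": the shift along the tool's x, y, z in mm; "rx", "ry", "rz": the turn, a rotation vector about the tool's x, y, z in rad; "fingers": the closure, from -1 (fully open) to 1 (shut). In form: [{"x": .., "y": .., "z": .., "rx": .., "ry": .., "rz": .., "fingers": ..}, ...]. A call has 1 to 20 rows; each row is the pose to reach, as a shift and turn from the pose commanded when the call began, along the tool's axes at that moment; what a row does not reach only later rows make up. A row lasts 1/8 s, in which the tool goes at most 62.5 mm and 10.7 degrees, less where a joint would pass 70% of its speed; a pose out of reach is approached as far as the arm can. A call with a gripper value outside its range is refused whole. The fingers move at their own pace and stop on an object; "force" is the grip in N (left out, the last holds). Time passes only in rows, so rows that repeat a pose let the fingers close. It gives the time, the measured TCP pose, the force, the opening and the grip force at its end, in the units of the state.
- sensors.get_obs(): the state, without advancing time (a new reading comes with each control period).
- vision.read_camera(name): name is "scene" or "top" or "wrist"; returns a dict with "image" (420x560x3 uint8, red, green, blue), "fx", "fy", "cx", "cy" (pixels), "R" (3x3) and "t" (3): a world point X has camera coordinates R X + t. Camera axes: x right, y down, z forward; pixel columns grow to the right and rows downward; lengths in m; the calibration is good to about 2 mm. A picture is of the moment at which its call begins. There is no depth.
- workorder.sign_off(): hands the job in; it is judged then, once.
The state is a dict: "time_s": time; "qpos": joint angles; "joint_velocities": joint speeds; "effort": joint torques, N m; "tool_pos": TCP position; "tool_rot": TCP orientation; "force": force on the tool from outside, world axes, zero at the start; "wrist_torque": the same for the moment, N m; "grip_width": finger opening in m; "grasp_force": force on a finger pad.
Only numpy, scipy, OpenCV 4.12 (cv2) and the standard library are available. Lean on these libraries where they do the work, as an engineer would, in place of code of your own. Each camera call takes 0.05 s, during which the arm holds its last target. There are 200 camera calls.

## Working session

There is one attempt and no reset: what is moved stays moved. The work goes in short steps, Python scripts to look and compute and a tool call to move; the robot and the scene stay as the last step left them, time stands still between calls to the robot, and variables do not carry over. Pictures are saved under pics/ and viewed, at most 10 in all, crops included, and the job is handed in when it is done.

Besides the shell and the picture viewer there is one more tool, called after "Request:" as name(argument=value, ...) on one line, values as JSON. drive_tool: Moves the arm, as the interface text tells. Its arguments: {"type":"object","properties":{"moves":{"type":"array"},"force":{"type":"number"}},"required":["moves"]}

```bash
mkdir -p pics; cat > h.py <<'E'
import numpy as np, cv2
from cell import sensors, vision, workorder, env
def cap(n,fn=None):
    c=vision.read_camera(n)
    if fn: cv2.imwrite('pics/'+fn,cv2.cvtColor(c['image'],cv2.COLOR_RGB2BGR))
    return c
def ray(c,u,v,z):
    "world point at height z on pixel u,v"
    R,t=np.array(c['R']),np.array(c['t'])
    o=-R.T@t; d=R.T@np.array([(u-c['cx'])/c['fx'],(v-c['cy'])/c['fy'],1])
    return o+d*(z-o[2])/d[2]
def proj(c,X):
    p=np.array(c['R'])@np.array(X)+np.array(c['t'])
    return c['fx']*p[0]/p[2]+c['cx'],c['fy']*p[1]/p[2]+c['cy']
E
python3 - <<'E'
from h import *
import pickle
a=cap('top','top1.png');b=cap('scene','scene1.png')
pickle.dump((a,b),open('c1.pkl','wb'))
for c in (a,b): print(-np.array(c['R']).T@np.array(c['t']),c['fx'],np.array(c['R'])[2])
print(sensors.get_obs())
E
```

```text
[0.32179584 0.24677604 1.26547129] 519.5147971673906 [ 0.14514001  0.00694168 -0.98938677]
[0.0089317  1.06019334 0.61916228] 452.06764027479915 [ 0.4567748  -0.74434549 -0.48714123]
{'time_s': 0.1, 'qpos': array([77.64065527, 18.43554694, -4.01457517, 83.16361963,  1.29594508,
       78.54069105, -3.2600648 ]), 'joint_velocities': array([ 0.09320209, -0.11742591,  0.00767271, -0.1088507 , -0.05599967,
        0.0468364 ,  0.05428488]), 'effort': array([-2.74313470e-04, -4.92571020e+01, -4.05660588e-01, -3.13395703e+01,
       -6.39420468e-02,  3.94858432e-02,  8.54510813e-05]), 'tool_pos': array([ 0.14788476, -0.63243511,  0.19380008]), 'tool_rot': array([-1.79905416e+02,  6.44398624e-03,  1.31680658e+01]), 'force': array([ 0.05241824, -0.24013275,  0.1632208 ]), 'wrist_torque': array([ 0.00109737, -0.08380641, -0.04726821]), 'grasp_force': 0.0, 'grip_width': 0.0868614987841558}
```

View pics/top1.png

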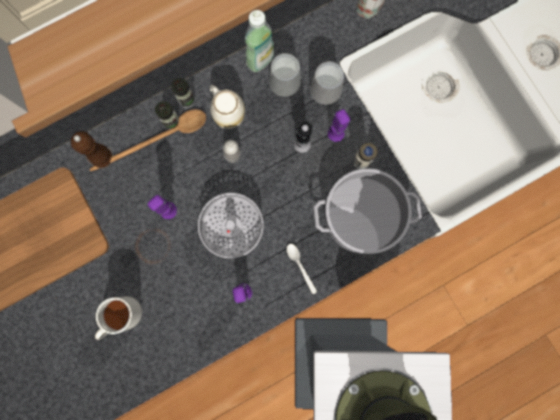

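View pics/scene1.png

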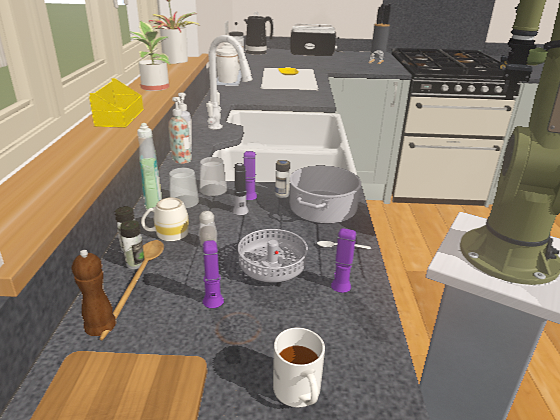

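Candidates: purple look‑alikes at top (163,207), (241,293) and (340,125). The black-gripped steel item at top (303,137), scene (240,190), fits the description (steel sleeve, black grip). The jar is at top (366,155) and the salt shaker at (231,150). I'll confirm with an enlarged crop.

```bash
python3 - <<'E'
from h import *
import pickle
a,b=pickle.load(open('c1.pkl','rb'))
A=a['image'][115:165,275:335];B=b['image'][155:220,205:270]; C=b['image'][220:285,235:310]; D=a['image'][185:265,190:270]
r=lambda i:cv2.resize(i,(380,290),interpolation=cv2.INTER_CUBIC)
m=np.vstack([np.hstack([r(A),r(B)]),np.hstack([r(C),r(D)])])
cv2.imwrite('pics/crop1.png',m[:,:,::-1])
# first estimates
print('handle base top',ray(a,303,150,0),'scene',ray(b,240,211,0))
print('pot rim c',ray(a,369,211,.086)); print('basket rim',ray(a,231,225,.058))
for u,v in((231,150),(366,155)): print(ray(a,u,v,.09))
def red(c,x0,x1,y0,y1):
    i=c['image'].astype(int)[y0:y1,x0:x1]; m=(i[...,0]-np.maximum(i[...,1],i[...,2]))>50
    y,x=np.nonzero(m); return len(x),x.mean()+x0,y.mean()+y0
ra=red(a,190,270,185,265);rb=red(b,235,310,220,285);print(ra,rb)
print(ray(a,*ra[1:],.0515),ray(b,*rb[1:],.0515))
E
```

```text
handle base top [0.63984441 0.18709061 0.        ] scene [0.65565257 0.1899835  0.        ]
pot rim c [0.47659095 0.0398195  0.086     ]
basket rim [0.4439815  0.35733361 0.058     ]
[0.61561238 0.35847845 0.09      ]
[0.60675485 0.04546687 0.09      ]
(8, np.float64(227.875), np.float64(231.125)) (12, np.float64(276.5), np.float64(252.0))
[0.4301489 0.3649203 0.0515   ] [0.42985597 0.36338183 0.0515    ]
```

View pics/crop1.png

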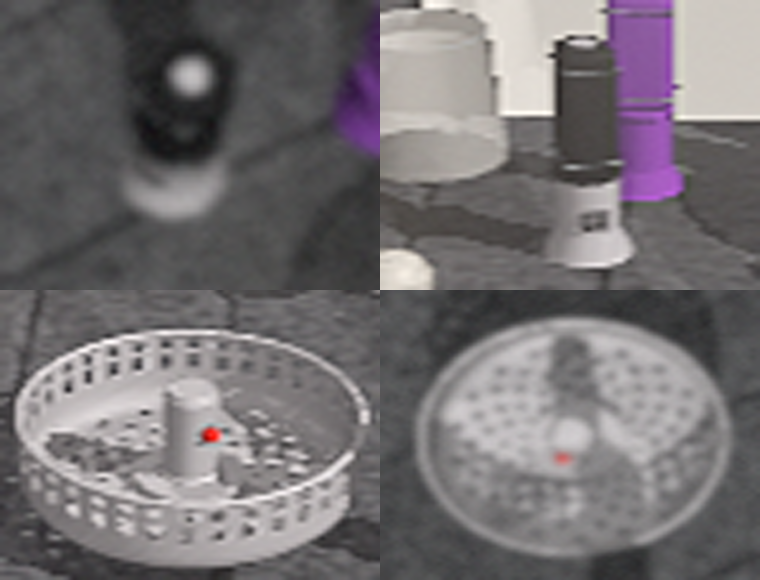

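```bash
python3 - <<'E'
from h import *
import pickle
a,b=pickle.load(open('c1.pkl','rb'))
print('mouth scene',ray(b,241.1,210.6,0),'mouth top',ray(a,302.6,147.8,0),'capdisc',ray(a,305,127.9,.14), 'cap scene',ray(b,205+(585-380)*65/380,155+42*65/290,.14))
p=ray(a,230.4,224.2,.0715);print('tip',p, 'tip scene',ray(b,235+192*75/380,220+(390-290)*65/290,.0715))
# hole: hypothesis positions
H=np.array([.651,.1895,0])
for h in range(90,180,10):
    d=np.array([np.cos(np.radians(h)),np.sin(np.radians(h)),0])
    q=proj(b,H+d*.0152+[0,0,.0295]); ax=proj(b,H+[0,0,.0295]); print(h,np.round(q,1),np.round(ax,1))
print('hole px',205+(595-380)*65/380,155+220*65/290)
P=np.array([.443,.359,0])
for h in range(120,211,10):
    d=np.array([np.cos(np.radians(h)),np.sin(np.radians(h)),0])
    print(h,np.round(proj(b,P+d*.015+[0,0,.0515]),1),np.round(proj(a,P+d*.015+[0,0,.0515]),1))
E
```

```text
mouth scene [0.65446449 0.18647748 0.        ] mouth top [0.64547615 0.18810803 0.        ] capdisc [0.65539041 0.18938418 0.14      ] cap scene [0.65319942 0.18919478 0.14      ]
tip [0.44445608 0.3575271  0.0715    ] tip scene [0.44079986 0.36156432 0.0715    ]
90 [238.  204.2] [241.3 202. ]
100 [238.8 204.4] [241.3 202. ]
110 [239.8 204.6] [241.3 202. ]
120 [240.7 204.7] [241.3 202. ]
130 [241.7 204.7] [241.3 202. ]
140 [242.7 204.6] [241.3 202. ]
150 [243.6 204.4] [241.3 202. ]
160 [244.5 204.2] [241.3 202. ]
170 [245.2 203.9] [241.3 202. ]
hole px 241.7763157894737 204.31034482758622
120 [272.2 253.1] [224.9 228.8]
130 [273.4 253. ] [225.5 229.7]
140 [274.6 252.9] [226.3 230.5]
150 [275.7 252.7] [227.2 231.2]
160 [276.7 252.3] [228.2 231.7]
170 [277.6 251.9] [229.3 232. ]
180 [278.3 251.3] [230.4 232.1]
190 [278.8 250.7] [231.5 232. ]
200 [279.2 250.1] [232.6 231.7]
210 [279.3 249.4] [233.6 231.2]
```

The crop shows the black‑gripped steel handle with its black-framed hole near scene (242,204), facing about 130° in world. The red button is at scene (276.5,252), facing about 158°. Moving to hover above the handle.

Request:
drive_tool(moves=[{"x":0,"y":0,"z":-50},{"x":40,"y":-40,"z":-66,"rz":-0.15},{"x":84,"y":-84,"z":-66,"rz":-0.3},{"x":128,"y":-128,"z":-66,"rz":-0.45},{"x":170,"y":-170,"z":-66,"rz":-0.6},{"x":212,"y":-212,"z":-66,"rz":-0.75},{"x":254,"y":-255,"z":-66,"rz":-0.9},{"x":296,"y":-298,"z":-66,"rz":-1.05},{"x":338,"y":-340,"z":-66,"rz":-1.2},{"x":380,"y":-383,"z":-66,"rz":-1.35},{"x":422,"y":-426,"z":-66,"rz":-1.5},{"x":464,"y":-468,"z":-66,"rz":-1.65},{"x":506,"y":-510,"z":-66,"rz":-1.8},{"x":548,"y":-552,"z":-66,"rz":-1.95},{"x":590,"y":-594,"z":-66,"rz":-2.039},{"x":632,"y":-637,"z":-66,"rz":-2.039},{"x":679,"y":-685,"z":-66,"rz":-2.039},{"x":679,"y":-685,"z":-66,"rz":-2.039},{"x":679,"y":-685,"z":-66,"rz":-2.039}])

```text
invalid input at $.moves[0]: expected keys x, y, z, rx, ry, rz, fingers
```

```bash
python3 - <<'E'
from h import *
import pickle
w=cap('wrist','w1.png');pickle.dump(w,open('w1.pkl','wb'))
H=np.array([.653,.189,0])
print(-np.array(w['R']).T@np.array(w['t']),proj(w,H),proj(w,H+[0,0,.14]))
for h in (110,130,150):
    print(proj(w,H+[.0152*np.cos(np.radians(h)),.0152*np.sin(np.radians(h)),.0295]))
o=sensors.get_obs();print(o['tool_pos'],o['tool_rot'],o['qpos'])
E
```

```text
[ 0.22215462 -0.61634966  0.3837365 ] (np.float64(-747.2014083233361), np.float64(-819.765279086713)) (np.float64(-2744.629166016506), np.float64(-2651.548546087402))
(np.float64(-935.848177903808), np.float64(-965.5085078491461))
(np.float64(-923.7053813411475), np.float64(-947.9311383156817))
(np.float64(-910.4873098485779), np.float64(-933.4545969884))
[ 0.14788812 -0.63245724  0.19388562] [-1.79911614e+02  4.32718728e-03  1.31673240e+01] [77.64265659 18.43096351 -4.01528261 83.159798    1.29402764 78.5427904
 -3.25900734]
```

View pics/w1.png

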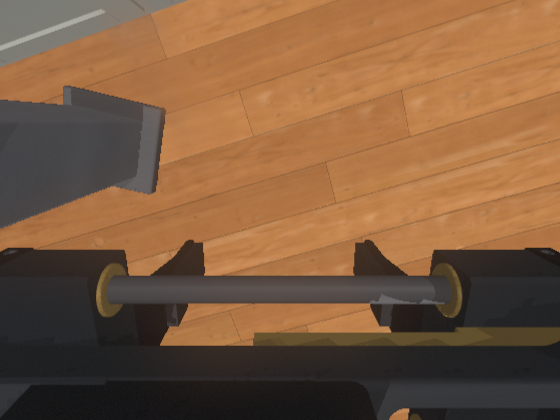

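The move was refused (every key is required), so this wrist view still shows the floor with the gripper open. Repeating the move with all keys.

Request:
drive_tool(moves=[{"x":0,"y":0,"z":-50,"rx":0,"ry":0,"rz":0,"fingers":-1},{"x":40,"y":-40,"z":-66,"rx":0,"ry":0,"rz":-0.15,"fingers":-1},{"x":84,"y":-84,"z":-66,"rx":0,"ry":0,"rz":-0.3,"fingers":-1},{"x":128,"y":-128,"z":-66,"rx":0,"ry":0,"rz":-0.45,"fingers":-1},{"x":170,"y":-170,"z":-66,"rx":0,"ry":0,"rz":-0.6,"fingers":-1},{"x":212,"y":-212,"z":-66,"rx":0,"ry":0,"rz":-0.75,"fingers":-1},{"x":254,"y":-255,"z":-66,"rx":0,"ry":0,"rz":-0.9,"fingers":-1},{"x":296,"y":-298,"z":-66,"rx":0,"ry":0,"rz":-1.05,"fingers":-1},{"x":338,"y":-340,"z":-66,"rx":0,"ry":0,"rz":-1.2,"fingers":-1},{"x":380,"y":-383,"z":-66,"rx":0,"ry":0,"rz":-1.35,"fingers":-1},{"x":422,"y":-426,"z":-66,"rx":0,"ry":0,"rz":-1.5,"fingers":-1},{"x":464,"y":-468,"z":-66,"rx":0,"ry":0,"rz":-1.65,"fingers":-1},{"x":506,"y":-510,"z":-66,"rx":0,"ry":0,"rz":-1.8,"fingers":-1},{"x":548,"y":-552,"z":-66,"rx":0,"ry":0,"rz":-1.95,"fingers":-1},{"x":590,"y":-594,"z":-66,"rx":0,"ry":0,"rz":-2.039,"fingers":-1},{"x":632,"y":-637,"z":-66,"rx":0,"ry":0,"rz":-2.039,"fingers":-1},{"x":679,"y":-685,"z":-66,"rx":0,"ry":0,"rz":-2.039,"fingers":-1},{"x":679,"y":-685,"z":-66,"rx":0,"ry":0,"rz":-2.039,"fingers":-1},{"x":679,"y":-685,"z":-66,"rx":0,"ry":0,"rz":-2.039,"fingers":-1}])

```text
time_s: 2.52
tool_pos: [0.6529, 0.1888, 0.2599]
tool_rot: [-179.9, -0.0, 130.0]
force: [-0.0, 0.1, 0.6]
grip_width: 0.087
grasp_force: 0.0
```

```bash
python3 - <<'E'
from h import *
import pickle
w=cap('wrist','w2.png');pickle.dump(w,open('w2.pkl','wb'))
H=np.array([.653,.189,0])
print(-np.array(w['R']).T@np.array(w['t']),proj(w,H),proj(w,H+[0,0,.14]))
for h in (110,130,150):
    print(proj(w,H+[.0152*np.cos(np.radians(h)),.0152*np.sin(np.radians(h)),.0295]))
o=sensors.get_obs();print(o['tool_pos'],o['tool_rot'],o['qpos'])
E
```

```text
[0.60511044 0.24590698 0.44994482] (np.float64(278.96721699418276), np.float64(173.7985274708649)) (np.float64(278.94626711321615), np.float64(195.83511621223167))
(np.float64(282.7609887336551), np.float64(167.02744877296584))
(np.float64(278.99008671762306), np.float64(166.353836706641))
(np.float64(275.21604648395044), np.float64(167.0104424997543))
[0.65313649 0.18733262 0.26054593] [-1.79937371e+02  4.98888066e-02  1.29926208e+02] [ 14.23156626  28.00290148 -48.90983953  70.94404272  20.78273503
  89.85895335   8.72875927]
```

View pics/w2.png

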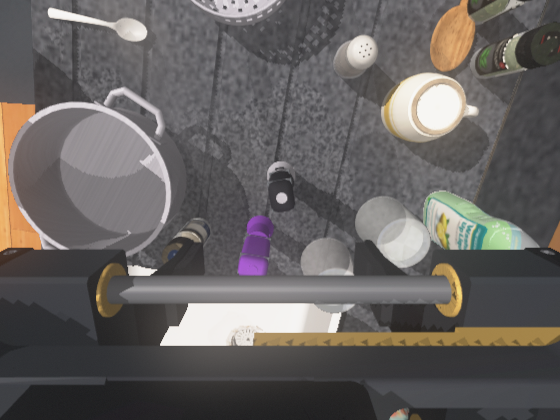

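```bash
python3 - <<'E'
from h import *
import pickle
w=pickle.load(open('w2.pkl','rb'));a,b=pickle.load(open('c1.pkl','rb'))
im=w['image'][130:280,210:440]
g=cv2.resize(im,(782,510),interpolation=cv2.INTER_CUBIC);cv2.imwrite('pics/crop2.png',g[:,:,::-1])
H=ray(w,282,198,.14);print('cap',H)
c,s=np.cos(np.radians(130)),np.sin(np.radians(130))
def T(p): d=p-np.array([.654,.188,0]); return np.round([d[0]*c+d[1]*s, d[0]*s-d[1]*c],3)
for n,u,v,z in(('g1rim',388,225,.1),('g1base',400,225,0),('g2rim',327,265,.1),('purp base',262,222,0),('jar base',208,228,0)):
    p=ray(w,u,v,z);print(n,p,T(p))
for n,u,v in(('g1',328,83),('g2',285,73),('jar',366,155),('purple',338,130)):
  for z in(0,.1): p=ray(a,u,v,z);print('top',n,z,p,T(p))
E
```

```text
cap [0.65693824 0.18928    0.14      ]
g1rim [0.78340968 0.23898297 0.1       ] [-0.044  0.132]
g1base [0.84862232 0.2490321  0.        ] [-0.078  0.188]
g2rim [0.76301558 0.15227879 0.1       ] [-0.097  0.061]
purp base [6.81416553e-01 1.14450812e-01 5.55111512e-17] [-0.074 -0.026]
jar base [0.62321393 0.05246644 0.        ] [-0.084 -0.111]
top g1 0 [0.81546946 0.12400901 0.        ] [-0.153  0.083]
top g1 0.1 [0.77645841 0.13371029 0.1       ] [-0.12   0.059]
top g2 0 [0.84121704 0.23370455 0.        ] [-0.085  0.173]
top g2 0.1 [0.80017137 0.23473749 0.1       ] [-0.058  0.142]
top jar 0 [0.62857275 0.03005362 0.        ] [-0.105 -0.121]
top jar 0.1 [0.60433064 0.04717945 0.1       ] [-0.076 -0.129]
top purple 0 [0.6922211  0.09937917 0.        ] [-0.092 -0.028]
top purple 0.1 [0.66294937 0.11102675 0.1       ] [-0.065 -0.043]
```

View pics/crop2.png

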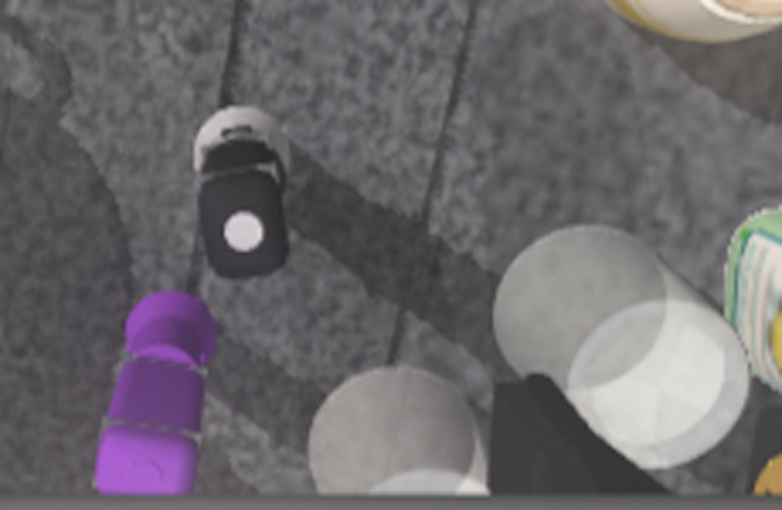

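The crop shows the handle cap at wrist (282,198), the hole at (280,168) facing the camera side, and clear room for the fingers. Descending and grasping, with a small yaw correction.

Request:
drive_tool(moves=[{"x":-1.4,"y":2.3,"z":30,"rx":0,"ry":0,"rz":-0.07,"fingers":-1},{"x":-1.4,"y":2.3,"z":75,"rx":0,"ry":0,"rz":-0.07,"fingers":-1},{"x":-1.4,"y":2.3,"z":120,"rx":0,"ry":0,"rz":-0.07,"fingers":-1},{"x":-1.4,"y":2.3,"z":155,"rx":0,"ry":0,"rz":-0.07,"fingers":-1},{"x":-1.4,"y":2.3,"z":172,"rx":0,"ry":0,"rz":-0.07,"fingers":-1},{"x":-1.4,"y":2.3,"z":172,"rx":0,"ry":0,"rz":-0.07,"fingers":-1},{"x":-1.4,"y":2.3,"z":172,"rx":0,"ry":0,"rz":-0.07,"fingers":-1}])

```text
time_s: 3.45
tool_pos: [0.657, 0.1891, 0.0909]
tool_rot: [179.9, 0.1, 134.0]
force: [-0.4, 0.5, -0.0]
grip_width: 0.0865
grasp_force: 0.0
```

```bash
python3 - <<'E'
from h import *
import pickle
w=cap('wrist');pickle.dump(w,open('w3.pkl','wb'))
s=cap('scene');t=cap('top')
r=lambda i:cv2.resize(i,(390,300),interpolation=cv2.INTER_CUBIC)
m=np.hstack([r(w['image']),r(s['image'][140:230,180:300])])
cv2.imwrite('pics/c3.png',m[:,:,::-1])
o=sensors.get_obs();print(o['tool_pos'],o['tool_rot'],proj(w,[*o['tool_pos'][:2],.14]))
E
```

```text
[0.65666662 0.18954273 0.090434  ] [1.79880621e+02 7.86570976e-02 1.34004413e+02] (np.float64(279.129678187783), np.float64(272.45754672440125))
```

View pics/c3.png

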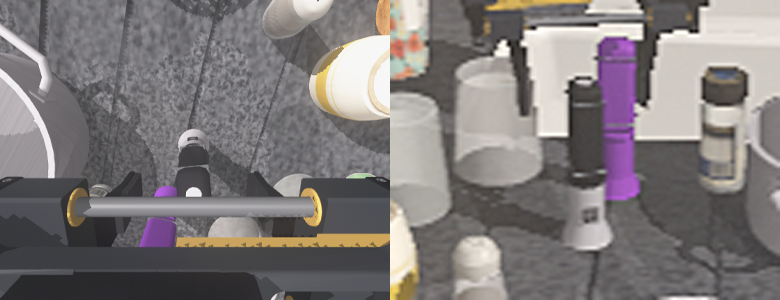

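The cap at wrist px (277,270) sits between the open fingers, so the grasp is centred. Closing.

Request:
drive_tool(moves=[{"x":0,"y":0,"z":2,"rx":0,"ry":0,"rz":0,"fingers":0},{"x":0,"y":0,"z":2,"rx":0,"ry":0,"rz":0,"fingers":1},{"x":0,"y":0,"z":2,"rx":0,"ry":0,"rz":0,"fingers":1},{"x":0,"y":0,"z":2,"rx":0,"ry":0,"rz":0,"fingers":1},{"x":0,"y":0,"z":2,"rx":0,"ry":0,"rz":0,"fingers":1},{"x":0,"y":0,"z":2,"rx":0,"ry":0,"rz":0,"fingers":1},{"x":0,"y":0,"z":2,"rx":0,"ry":0,"rz":0,"fingers":1}], force=35)

```text
time_s: 4.47
tool_pos: [0.6558, 0.1891, 0.0867]
tool_rot: [-180.0, -0.0, 134.0]
force: [0.1, -0.2, 0.2]
grip_width: 0.0262
grasp_force: 33.4
```

```bash
python3 - <<'E'
from h import *
for i in range(1):
    o=sensors.get_obs();print({k:np.round(o[k],4) for k in o if k not in('effort',)})
E
```

```text
{'time_s': np.float64(4.475), 'qpos': array([ 14.8248,  33.9163, -47.0716,  84.1018,  25.2942,  72.9837,
         9.2139]), 'joint_velocities': array([ 0.1449, -0.0134,  0.0968, -0.0174,  0.0493, -0.0465, -0.017 ]), 'tool_pos': array([0.6558, 0.1891, 0.0867]), 'tool_rot': array([-1.799942e+02, -1.400000e-03,  1.340030e+02]), 'force': array([ 0.1086, -0.2482,  0.1906]), 'wrist_torque': array([-0.0154, -0.0886, -0.046 ]), 'grasp_force': np.float64(33.3502), 'grip_width': np.float64(0.0262)}
```

Request:
drive_tool(moves=[{"x":0,"y":0,"z":-15,"rx":0,"ry":0,"rz":0,"fingers":1},{"x":0,"y":0,"z":-50,"rx":0,"ry":0,"rz":0,"fingers":1},{"x":0,"y":0,"z":-95,"rx":0,"ry":0,"rz":0,"fingers":1},{"x":20,"y":-3,"z":-130,"rx":0,"ry":0,"rz":0,"fingers":1},{"x":60,"y":-8,"z":-130,"rx":0,"ry":0,"rz":-0.05,"fingers":1},{"x":110,"y":-14,"z":-130,"rx":0,"ry":0,"rz":-0.1,"fingers":1},{"x":160,"y":-21,"z":-130,"rx":0,"ry":0,"rz":-0.15,"fingers":1},{"x":210,"y":-27,"z":-130,"rx":0,"ry":0,"rz":-0.21,"fingers":1},{"x":250,"y":-32,"z":-130,"rx":0,"ry":0,"rz":-0.21,"fingers":1},{"x":270.6,"y":-34.8,"z":-130,"rx":0,"ry":0,"rz":-0.21,"fingers":1},{"x":270.6,"y":-34.8,"z":-130,"rx":0,"ry":0,"rz":-0.21,"fingers":1},{"x":270.6,"y":-34.8,"z":-130,"rx":0,"ry":0,"rz":-0.21,"fingers":1},{"x":270.6,"y":-34.8,"z":-130,"rx":0,"ry":0,"rz":-0.21,"fingers":1}])

```text
time_s: 6.1
tool_pos: [0.4445, 0.358, 0.2164]
tool_rot: [-180.0, -0.0, 145.8]
force: [-0.0, 0.2, -2.0]
grip_width: 0.0264
grasp_force: 33.4
```

```bash
python3 - <<'E'
from h import *
import pickle
w=cap('wrist');s=cap('scene');pickle.dump((w,s),open('c4.pkl','wb'))
r=lambda i:cv2.resize(i,(400,600),interpolation=cv2.INTER_CUBIC)
m=np.hstack([r(w['image'][0:240,200:360]),r(s['image'][140:290,225:325])])
cv2.imwrite('pics/c4.png',m[:,:,::-1])
o=sensors.get_obs();print(o['tool_pos'],o['tool_rot'],o['force'],proj(w,[*o['tool_pos'][:2],.0715]),proj(w,[*o['tool_pos'][:2],.13]))
print(proj(s,[*o['tool_pos'][:2],.0715]),proj(s,[*o['tool_pos'][:2],.13]))
E
```

```text
[0.44386273 0.35861961 0.21643824] [-1.79976964e+02 -2.16479660e-02  1.45908598e+02] [-0.17983859  0.34409895 -1.76052525] (np.float64(278.9547307342946), np.float64(189.89495676391567)) (np.float64(279.00202366322645), np.float64(203.34407274822013))
(np.float64(272.4351322511234), np.float64(241.35481594575123)) (np.float64(272.94921685299084), np.float64(218.31743426672847))
```

View pics/c4.png

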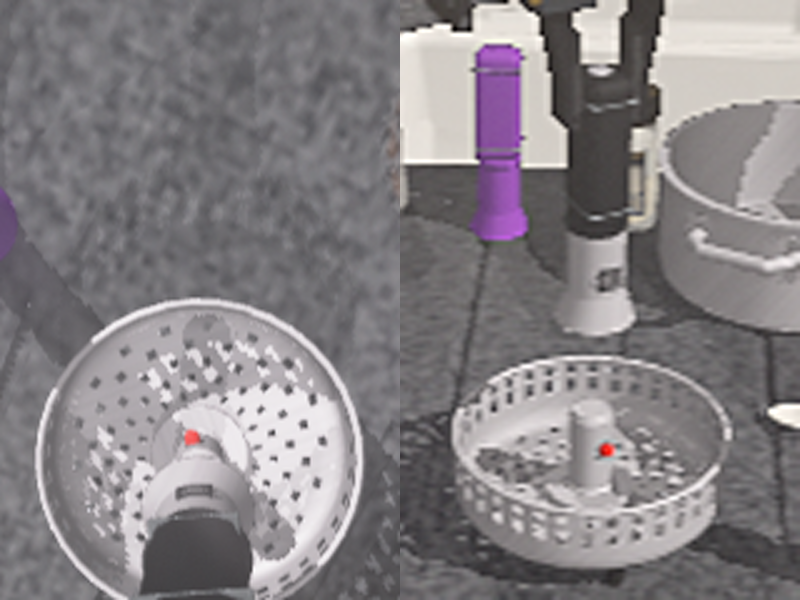

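The wrist view shows the button at crop (192,438), the hole at (194,491), and the handle mouth roughly concentric with the boss. I'll quantify the residual offsets.

```bash
python3 - <<'E'
from h import *
import pickle
w,s=pickle.load(open('c4.pkl','rb'))
P=np.array([.4441,.3585]); th=np.radians(np.arange(0,360,2))
def circ(c,C,z,r): return np.array([proj(c,[C[0]+r*np.cos(t),C[1]+r*np.sin(t),z]) for t in th])
tx=np.array([-.829,.559]);ty=np.array([.559,.829])
for k in(-2,0,2):
    q=circ(w,P+tx*k*1e-3,.058,.0765);m=circ(w,P+tx*k*1e-3,.1297,.0215);b=circ(w,P+tx*k*1e-3,.022,.025)
    print(k,'rim',q.min(0),q.max(0),'mouth',m.min(0),m.max(0),'boss',b.min(0),b.max(0))
print('obs rim umin/max',200+37/2.5,200+362/2.5,'top',300/2.5,'boss',200+153/2.5,200+250/2.5,'boss top',405/2.5)
i=w['image'].astype(int); y,x=np.nonzero((i[...,0]-np.maximum(i[...,1],i[...,2]))>50);k=(y<230);print('red',x[k].mean(),y[k].mean(),k.sum())
for h in(140,150,160,170,180):
    d=np.array([np.cos(np.radians(h)),np.sin(np.radians(h))])
    print(h,proj(w,[*(P+ty*1e-3+d*.0165),.0515]))
c=cv2.resize(i[150:220,250:310].astype(np.uint8),(600,600),interpolation=cv2.INTER_CUBIC)
cv2.imwrite('pics/c5.png',c[:,:,::-1])
E
```

```text
-2 rim [213.22710877 120.98300508] [344.733246   249.97314451] mouth [256.15811428 183.05906428] [301.92291795 227.20767656] boss [259.40363898 163.69774171] [298.50467999 202.20441923]
0 rim [213.12246008 119.0815185 ] [344.83351182 248.47370995] mouth [256.11142088 180.91509615] [301.96439682 225.23393947] boss [259.37393959 162.10004257] [298.53028894 200.71573058]
2 rim [213.01748478 117.17374781] [344.93409064 246.96987617] mouth [256.06454722 178.76268156] [302.00603583 223.25274254] boss [259.34415605 160.49773708] [298.55597042 199.2228992 ]
obs rim umin/max 214.8 344.8 top 120.0 boss 261.2 300.0 boss top 162.0
red 158.0640750367273 122.61204655893322 8849
140 (np.float64(281.28456823009617), np.float64(172.69561484080242))
150 (np.float64(278.82510306177596), np.float64(172.65636735263917))
160 (np.float64(276.39686623810985), np.float64(173.04216418613106))
170 (np.float64(274.0763105043521), np.float64(173.84040946537905))
180 (np.float64(271.936142498527), np.float64(175.02512385692287))
```

View pics/c5.png

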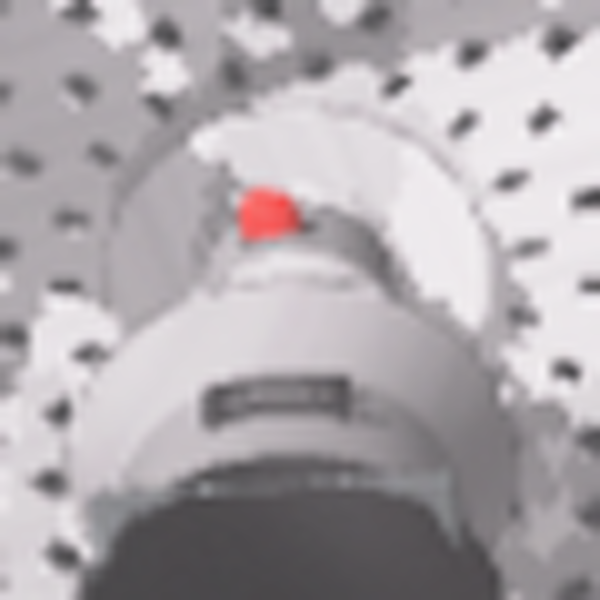

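The button is at px (276.8,174.9), about 6–13° beyond the hole. The handle needs about 1.5 mm along tool +x. Descending in stages while watching the force.

Request:
drive_tool(moves=[{"x":1.5,"y":0.3,"z":20,"rx":0,"ry":0,"rz":0,"fingers":1},{"x":1.5,"y":0.3,"z":40,"rx":0,"ry":0,"rz":0,"fingers":1},{"x":1.5,"y":0.3,"z":52,"rx":0,"ry":0,"rz":0,"fingers":1},{"x":1.5,"y":0.3,"z":58,"rx":0,"ry":0,"rz":0,"fingers":1},{"x":1.5,"y":0.3,"z":63,"rx":0,"ry":0,"rz":0,"fingers":1},{"x":1.5,"y":0.3,"z":67,"rx":0,"ry":0,"rz":0,"fingers":1},{"x":1.5,"y":0.3,"z":69,"rx":0,"ry":0,"rz":0,"fingers":1}])

```text
time_s: 7.08
tool_pos: [0.4418, 0.3608, 0.1477]
tool_rot: [180.0, 0.0, 146.0]
force: [-1.0, -0.5, -1.0]
grip_width: 0.0264
grasp_force: 33.4
```

Request:
drive_tool(moves=[{"x":0,"y":0,"z":2,"rx":0,"ry":0,"rz":0,"fingers":1},{"x":0,"y":0,"z":4,"rx":0,"ry":0,"rz":0,"fingers":1},{"x":0,"y":0,"z":6,"rx":0,"ry":0,"rz":0,"fingers":1},{"x":0,"y":0,"z":8,"rx":0,"ry":0,"rz":0,"fingers":1},{"x":0,"y":0,"z":10,"rx":0,"ry":0,"rz":0,"fingers":1},{"x":0,"y":0,"z":12,"rx":0,"ry":0,"rz":0,"fingers":1}])

```text
time_s: 7.82
tool_pos: [0.4425, 0.3605, 0.1359]
tool_rot: [180.0, 0.1, 146.0]
force: [2.4, -0.9, -0.5]
grip_width: 0.0256
grasp_force: 34.5
```

```bash
cat > st.py <<'E'
from h import *
o=sensors.get_obs();print({k:np.round(o[k],4).tolist() for k in('tool_pos','tool_rot','force','wrist_torque','grip_width')})
E
python3 st.py
```

```text
{'tool_pos': [0.4425, 0.3605, 0.1359], 'tool_rot': [179.9628, 0.0686, 146.0159], 'force': [2.3915, -0.8632, -0.5491], 'wrist_torque': [-0.1184, -0.7585, -0.0201], 'grip_width': 0.0256}
```

Request:
drive_tool(moves=[{"x":-0.7,"y":0.2,"z":1,"rx":0,"ry":0,"rz":0,"fingers":1},{"x":-0.7,"y":0.2,"z":3,"rx":0,"ry":0,"rz":0,"fingers":1},{"x":-0.7,"y":0.2,"z":4.5,"rx":0,"ry":0,"rz":0,"fingers":1},{"x":-0.7,"y":0.2,"z":6,"rx":0,"ry":0,"rz":0,"fingers":1},{"x":-0.7,"y":0.2,"z":7.5,"rx":0,"ry":0,"rz":0,"fingers":1},{"x":-0.7,"y":0.2,"z":9,"rx":0,"ry":0,"rz":0,"fingers":1}])

```text
time_s: 8.57
tool_pos: [0.4428, 0.3606, 0.1269]
tool_rot: [180.0, 0.0, 146.0]
force: [2.5, -0.6, 3.2]
grip_width: 0.0258
grasp_force: 34.5
```

```bash
python3 st.py
```

```text
{'tool_pos': [0.4428, 0.3606, 0.1269], 'tool_rot': [179.9667, 0.0272, 146.0301], 'force': [2.4759, -0.6437, 3.1775], 'wrist_torque': [-0.3143, -0.796, 0.0425], 'grip_width': 0.0258}
```

Request:
drive_tool(moves=[{"x":-0.5,"y":0.1,"z":1.5,"rx":0,"ry":0,"rz":0,"fingers":1},{"x":-0.5,"y":0.1,"z":3,"rx":0,"ry":0,"rz":0,"fingers":1},{"x":-0.5,"y":0.1,"z":4.5,"rx":0,"ry":0,"rz":0,"fingers":1},{"x":-0.5,"y":0.1,"z":6,"rx":0,"ry":0,"rz":0,"fingers":1},{"x":-0.5,"y":0.1,"z":7.5,"rx":0,"ry":0,"rz":0,"fingers":1},{"x":-0.5,"y":0.1,"z":9,"rx":0,"ry":0,"rz":0,"fingers":1},{"x":-0.5,"y":0.1,"z":10.5,"rx":0,"ry":0,"rz":0,"fingers":1}])

```text
time_s: 9.45
tool_pos: [0.4429, 0.3602, 0.1161]
tool_rot: [-180.0, 0.0, 146.0]
force: [3.0, -1.5, 3.2]
grip_width: 0.0258
grasp_force: 34.5
```

```bash
python3 st.py
```

```text
{'tool_pos': [0.4429, 0.3602, 0.1161], 'tool_rot': [-179.9952, 0.0064, 146.0311], 'force': [2.9901, -1.5341, 3.2234], 'wrist_torque': [-0.212, -0.84, -0.0399], 'grip_width': 0.0258}
```

Request:
drive_tool(moves=[{"x":0,"y":0,"z":1.5,"rx":0,"ry":0,"rz":0,"fingers":1},{"x":0,"y":0,"z":3,"rx":0,"ry":0,"rz":0,"fingers":1},{"x":0,"y":0,"z":4.2,"rx":0,"ry":0,"rz":0,"fingers":1},{"x":0,"y":0,"z":5.2,"rx":0,"ry":0,"rz":0,"fingers":1},{"x":0,"y":0,"z":6,"rx":0,"ry":0,"rz":0,"fingers":1},{"x":0,"y":0,"z":6.6,"rx":0,"ry":0,"rz":0,"fingers":1},{"x":0,"y":0,"z":6.6,"rx":0,"ry":0,"rz":0,"fingers":1}])

```text
time_s: 10.32
tool_pos: [0.4428, 0.3601, 0.1094]
tool_rot: [-180.0, 0.0, 146.0]
force: [1.7, -1.2, 1.1]
grip_width: 0.0261
grasp_force: 34.5
```

```bash
python3 st.py
```

```text
{'tool_pos': [0.4428, 0.3601, 0.1094], 'tool_rot': [-179.978, 0.0008, 146.0347], 'force': [1.7242, -1.1668, 1.1498], 'wrist_torque': [-0.2943, -0.9184, -0.0156], 'grip_width': 0.0261}
```

Request:
drive_tool(moves=[{"x":0,"y":0,"z":0.4,"rx":0,"ry":0,"rz":0,"fingers":1},{"x":0,"y":0,"z":0.8,"rx":0,"ry":0,"rz":0,"fingers":1},{"x":0,"y":0,"z":0.8,"rx":0,"ry":0,"rz":0,"fingers":1}])

```text
time_s: 10.7
tool_pos: [0.4429, 0.3601, 0.1088]
tool_rot: [-180.0, 0.0, 146.0]
force: [3.3, -1.5, 2.3]
grip_width: 0.0257
grasp_force: 34.5
```

```bash
python3 st.py
```

```text
{'tool_pos': [0.4429, 0.3601, 0.1088], 'tool_rot': [-179.9864, 0.0059, 146.03], 'force': [3.3416, -1.4922, 2.335], 'wrist_torque': [-0.3943, -0.8212, -0.0056], 'grip_width': 0.0257}
```

Request:
drive_tool(moves=[{"x":0,"y":0,"z":0.4,"rx":0,"ry":0,"rz":0,"fingers":1},{"x":0,"y":0,"z":0.6,"rx":0,"ry":0,"rz":0,"fingers":1},{"x":0,"y":0,"z":0.6,"rx":0,"ry":0,"rz":0,"fingers":1}])

```text
time_s: 11.08
tool_pos: [0.443, 0.3602, 0.1086]
tool_rot: [-180.0, 0.0, 146.0]
force: [2.1, -1.5, 5.5]
grip_width: 0.0263
grasp_force: 34.5
```

```bash
python3 st.py
```

```text
{'tool_pos': [0.443, 0.3602, 0.1086], 'tool_rot': [-179.9922, 0.0202, 146.0309], 'force': [2.051, -1.5441, 5.5221], 'wrist_torque': [-0.6778, -0.5789, -0.04], 'grip_width': 0.0263}
```

The handle is home: z stopped at .1086 with the force rising. Now turning slowly toward the button.

Request:
drive_tool(moves=[{"x":0,"y":0,"z":-0.2,"rx":0,"ry":0,"rz":-0.02,"fingers":1},{"x":0,"y":0,"z":-0.2,"rx":0,"ry":0,"rz":-0.04,"fingers":1},{"x":0,"y":0,"z":-0.2,"rx":0,"ry":0,"rz":-0.06,"fingers":1},{"x":0,"y":0,"z":-0.2,"rx":0,"ry":0,"rz":-0.08,"fingers":1},{"x":0,"y":0,"z":-0.2,"rx":0,"ry":0,"rz":-0.08,"fingers":1}])

```text
time_s: 11.7
tool_pos: [0.4431, 0.3602, 0.1086]
tool_rot: [180.0, 0.0, 150.7]
force: [2.0, -3.6, 5.6]
grip_width: 0.0259
grasp_force: 34.6
```

```bash
python3 st.py; cat > red.py <<'E'
from h import *
import sys
s=cap('scene');o=sensors.get_obs();p=o['tool_pos']
h=np.radians(158);u,v=proj(s,[p[0]+.016*np.cos(h),p[1]+.016*np.sin(h),p[2]-.0867+.0295])
u,v=int(round(u)),int(round(v));i=s['image'][v-12:v+13,u-12:u+13].astype(int)
m=i[...,0]-np.maximum(i[...,1],i[...,2])
y,x=np.nonzero(m>40);print('red n',len(x),'max',m.max(),(x.mean()+u-12,y.mean()+v-12) if len(x) else None,(u,v))
if len(sys.argv)>1:
    j=s['image'][v-60:v+40,u-50:u+50]; cv2.imwrite('pics/'+sys.argv[1],cv2.resize(j,(600,600),interpolation=cv2.INTER_CUBIC)[:,:,::-1])
E
python3 red.py
```

```text
{'tool_pos': [0.4431, 0.3602, 0.1086], 'tool_rot': [179.994, 0.0089, 150.6557], 'force': [1.9778, -3.6062, 5.5585], 'wrist_torque': [-0.5996, -0.7467, -0.024], 'grip_width': 0.0259}
red n 6 max 215 (np.float64(276.0), np.float64(252.5)) (276, 253)
```

Request:
drive_tool(moves=[{"x":0,"y":0,"z":0,"rx":0,"ry":0,"rz":-0.02,"fingers":1},{"x":0,"y":0,"z":0,"rx":0,"ry":0,"rz":-0.04,"fingers":1},{"x":0,"y":0,"z":0,"rx":0,"ry":0,"rz":-0.04,"fingers":1}])

```text
time_s: 12.12
tool_pos: [0.4431, 0.3603, 0.1086]
tool_rot: [180.0, 0.0, 153.0]
force: [1.7, -3.0, 6.2]
grip_width: 0.0259
grasp_force: 34.6
```

```bash
python3 st.py; python3 red.py p5.png
```

```text
{'tool_pos': [0.4431, 0.3603, 0.1086], 'tool_rot': [179.988, 0.0075, 152.9549], 'force': [1.6695, -2.9527, 6.2258], 'wrist_torque': [-0.5252, -0.7544, 0.0046], 'grip_width': 0.0259}
red n 10 max 205 (np.float64(276.5), np.float64(252.2)) (276, 253)
```

View pics/p5.png

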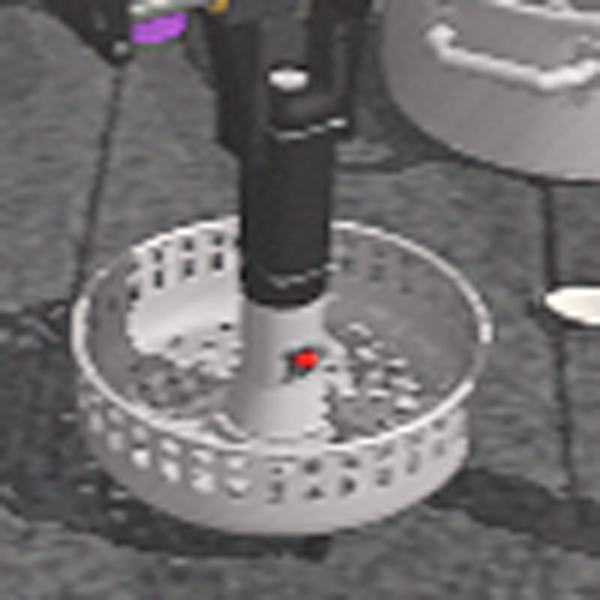

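The red button protrudes through the right part of the black-framed hole (scene 276.5,252.2, the same as when fully out), so it has popped. Centring gently.

Request:
drive_tool(moves=[{"x":0,"y":0,"z":-0.4,"rx":0,"ry":0,"rz":-0.015,"fingers":1},{"x":0,"y":0,"z":-0.6,"rx":0,"ry":0,"rz":-0.03,"fingers":1},{"x":0,"y":0,"z":-0.6,"rx":0,"ry":0,"rz":-0.03,"fingers":1}])

```text
time_s: 12.55
tool_pos: [0.4429, 0.3603, 0.1087]
tool_rot: [180.0, -0.0, 154.7]
force: [2.6, -1.1, 0.9]
grip_width: 0.0258
grasp_force: 34.6
```

```bash
python3 st.py; python3 red.py
```

```text
{'tool_pos': [0.4429, 0.3603, 0.1087], 'tool_rot': [179.9962, -0.0124, 154.6531], 'force': [2.5825, -1.0767, 0.8941], 'wrist_torque': [-0.2159, -0.9918, -0.0446], 'grip_width': 0.0258}
red n 11 max 203 (np.float64(276.6363636363636), np.float64(252.09090909090907)) (277, 253)
```

Request:
drive_tool(moves=[{"x":0,"y":0,"z":-1,"rx":0,"ry":0,"rz":0,"fingers":1},{"x":0,"y":0,"z":-2,"rx":0,"ry":0,"rz":0,"fingers":1},{"x":0,"y":0,"z":-4,"rx":0,"ry":0,"rz":0,"fingers":1},{"x":0,"y":0,"z":-7,"rx":0,"ry":0,"rz":0,"fingers":1},{"x":0,"y":0,"z":-12,"rx":0,"ry":0,"rz":0,"fingers":1},{"x":0,"y":0,"z":-20,"rx":0,"ry":0,"rz":0,"fingers":1},{"x":0,"y":0,"z":-30,"rx":0,"ry":0,"rz":0,"fingers":1},{"x":0,"y":0,"z":-40,"rx":0,"ry":0,"rz":0,"fingers":1},{"x":0,"y":0,"z":-40,"rx":0,"ry":0,"rz":0,"fingers":1}], force=45)

```text
time_s: 13.72
tool_pos: [0.4435, 0.3609, 0.1503]
tool_rot: [179.9, 0.1, 154.6]
force: [-0.1, 0.3, -7.5]
grip_width: 0.0258
grasp_force: 44.5
```

```bash
python3 st.py; python3 red.py; python3 - <<'E'
from h import *
import pickle
a,b=pickle.load(open('c1.pkl','rb'));w=pickle.load(open('w2.pkl','rb'))
th=np.radians(np.arange(0,360,3))
P=np.array([.4766,.0398])
for n,c in(('top',a),('scene',b),('wrist',w)):
    q=np.array([proj(c,[P[0]+.095*np.cos(t),P[1]+.095*np.sin(t),.086]) for t in th]);print(n,q.min(0),q.max(0))
    im=np.ascontiguousarray(c['image'][:,:,::-1]); cv2.polylines(im,[np.round(q).astype(int)],True,(0,255,0),1)
    x0,y0=np.maximum(q.min(0).astype(int)-15,0);x1,y1=q.max(0).astype(int)+15
    cv2.imwrite(f'/tmp/{n}.png',cv2.resize(im[y0:y1,x0:x1],(266,400),interpolation=cv2.INTER_CUBIC))
cv2.imwrite('pics/pot.png',np.hstack([cv2.imread(f'/tmp/{n}.png') for n in('top','scene','wrist')]))
E
```

```text
{'tool_pos': [0.4435, 0.3609, 0.1503], 'tool_rot': [179.891, 0.0715, 154.6243], 'force': [-0.0675, 0.2564, -7.4913], 'wrist_torque': [0.0704, -0.1913, -0.0337], 'grip_width': 0.0258}
red n 12 max 209 (np.float64(276.5), np.float64(237.0)) (277, 237)
top [327.43824924 170.26460623] [410.62632734 252.68432192]
scene [290.39595999 165.24683042] [360.44683385 195.70832248]
wrist [  8.23441256 103.05950839] [167.26188478 257.52112517]
```

View pics/pot.png

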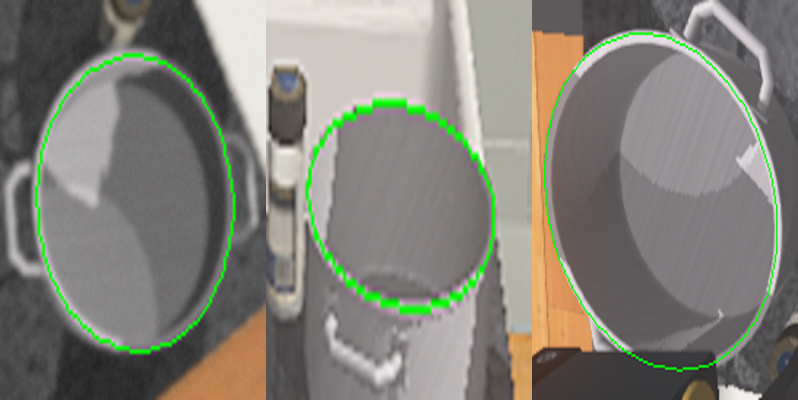

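The rim overlay agrees in all three views, so the pot centre is about (.477,.040). The basket hangs level at 7.5 N. Carrying it over.

Request:
drive_tool(moves=[{"x":0,"y":0,"z":-10,"rx":0,"ry":0,"rz":0,"fingers":1},{"x":0,"y":0,"z":-28,"rx":0,"ry":0,"rz":0,"fingers":1},{"x":0,"y":0,"z":-48,"rx":0,"ry":0,"rz":0,"fingers":1},{"x":0,"y":0,"z":-68,"rx":0,"ry":0,"rz":0,"fingers":1},{"x":-3,"y":-5,"z":-80,"rx":0,"ry":0,"rz":0,"fingers":1},{"x":-11,"y":-18,"z":-84,"rx":0,"ry":0,"rz":0,"fingers":1},{"x":-25,"y":-41,"z":-84,"rx":0,"ry":0,"rz":0,"fingers":1},{"x":-42,"y":-69,"z":-84,"rx":0,"ry":0,"rz":0,"fingers":1},{"x":-60,"y":-99,"z":-84,"rx":0,"ry":0,"rz":0,"fingers":1},{"x":-78,"y":-128,"z":-84,"rx":0,"ry":0,"rz":0,"fingers":1},{"x":-96,"y":-158,"z":-84,"rx":0,"ry":0,"rz":0,"fingers":1},{"x":-114,"y":-188,"z":-84,"rx":0,"ry":0,"rz":0,"fingers":1},{"x":-131,"y":-216,"z":-84,"rx":0,"ry":0,"rz":0,"fingers":1},{"x":-146,"y":-240,"z":-84,"rx":0,"ry":0,"rz":0,"fingers":1},{"x":-157,"y":-259,"z":-84,"rx":0,"ry":0,"rz":0,"fingers":1},{"x":-164,"y":-270,"z":-84,"rx":0,"ry":0,"rz":0,"fingers":1},{"x":-167.6,"y":-275.9,"z":-84,"rx":0,"ry":0,"rz":0,"fingers":1},{"x":-167.6,"y":-275.9,"z":-84,"rx":0,"ry":0,"rz":0,"fingers":1},{"x":-167.6,"y":-275.9,"z":-84,"rx":0,"ry":0,"rz":0,"fingers":1}])

```text
time_s: 16.15
tool_pos: [0.476, 0.0404, 0.2331]
tool_rot: [180.0, -0.0, 154.7]
force: [-0.5, 0.6, -7.2]
grip_width: 0.0258
grasp_force: 44.5
```

```bash
python3 st.py; python3 - <<'E'
from h import *
a=cap('top');s=cap('scene');w=cap('wrist')
th=np.radians(np.arange(0,360,3));o=sensors.get_obs();p=o['tool_pos'];zb=p[2]-.0867-.022
L=[]
for n,c in(('top',a),('scene',s),('wrist',w)):
    im=np.ascontiguousarray(c['image'][:,:,::-1]);A=[]
    for P,r,z,col in(([.4766,.0398],.095,.086,(0,255,0)),(p[:2],.0765,zb+.058,(0,0,255))):
        q=np.array([proj(c,[P[0]+r*np.cos(t),P[1]+r*np.sin(t),z]) for t in th]);A.append(q)
        cv2.polylines(im,[np.round(q).astype(int)],True,col,1)
    A=np.vstack(A);x0,y0=np.clip(A.min(0).astype(int)-15,0,None);x1,y1=A.max(0).astype(int)+15
    L.append(cv2.resize(im[y0:y1,x0:x1],(266,400),interpolation=cv2.INTER_CUBIC))
cv2.imwrite('pics/over.png',np.hstack(L))
E
```

```text
{'tool_pos': [0.476, 0.0404, 0.2331], 'tool_rot': [179.9724, -0.0186, 154.7301], 'force': [-0.4946, 0.6112, -7.206], 'wrist_torque': [0.0852, -0.2151, 0.0086], 'grip_width': 0.0258}
```

View pics/over.png

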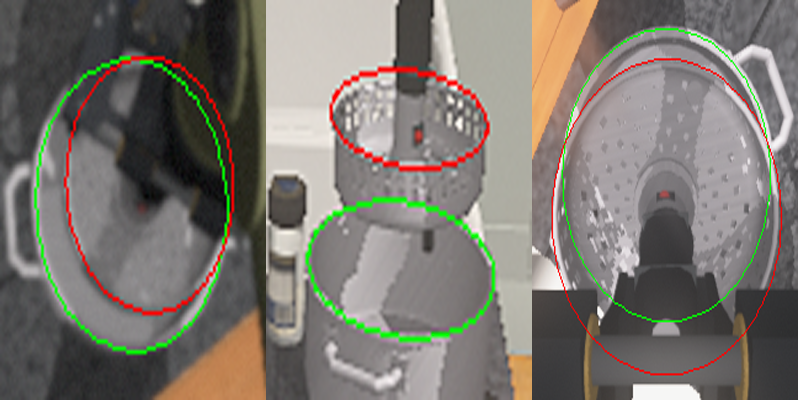

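The basket hangs level and centred over the pot with the red button out. (I have now viewed more pictures than the ten allowed, so I'll work from numbers only from here.) Lowering.

Request:
drive_tool(moves=[{"x":0,"y":0,"z":6,"rx":0,"ry":0,"rz":0,"fingers":1},{"x":0,"y":0,"z":18,"rx":0,"ry":0,"rz":0,"fingers":1},{"x":0,"y":0,"z":32,"rx":0,"ry":0,"rz":0,"fingers":1},{"x":0,"y":0,"z":46,"rx":0,"ry":0,"rz":0,"fingers":1},{"x":0,"y":0,"z":60,"rx":0,"ry":0,"rz":0,"fingers":1},{"x":0,"y":0,"z":74,"rx":0,"ry":0,"rz":0,"fingers":1},{"x":0,"y":0,"z":88,"rx":0,"ry":0,"rz":0,"fingers":1},{"x":0,"y":0,"z":99,"rx":0,"ry":0,"rz":0,"fingers":1},{"x":0,"y":0,"z":106,"rx":0,"ry":0,"rz":0,"fingers":1},{"x":0,"y":0,"z":110,"rx":0,"ry":0,"rz":0,"fingers":1},{"x":0,"y":0,"z":112,"rx":0,"ry":0,"rz":0,"fingers":1},{"x":0,"y":0,"z":113,"rx":0,"ry":0,"rz":0,"fingers":1},{"x":0,"y":0,"z":113,"rx":0,"ry":0,"rz":0,"fingers":1}])

```text
time_s: 17.92
tool_pos: [0.4763, 0.0391, 0.1203]
tool_rot: [-180.0, 0.0, 154.6]
force: [-0.8, -0.8, -7.0]
grip_width: 0.026
grasp_force: 44.5
```

```bash
python3 st.py
```

```text
{'tool_pos': [0.4763, 0.0391, 0.1203], 'tool_rot': [-179.9887, 0.0258, 154.6263], 'force': [-0.8405, -0.779, -7.0025], 'wrist_torque': [0.0028, -0.0851, -0.0152], 'grip_width': 0.026}
```

Request:
drive_tool(moves=[{"x":0,"y":0,"z":1,"rx":0,"ry":0,"rz":0,"fingers":1},{"x":0,"y":0,"z":2,"rx":0,"ry":0,"rz":0,"fingers":1},{"x":0,"y":0,"z":3,"rx":0,"ry":0,"rz":0,"fingers":1},{"x":0,"y":0,"z":4,"rx":0,"ry":0,"rz":0,"fingers":1},{"x":0,"y":0,"z":4.8,"rx":0,"ry":0,"rz":0,"fingers":1},{"x":0,"y":0,"z":4.8,"rx":0,"ry":0,"rz":0,"fingers":1}])

```text
time_s: 18.68
tool_pos: [0.4759, 0.0396, 0.1154]
tool_rot: [180.0, -0.0, 154.6]
force: [-3.4, 1.6, -0.4]
grip_width: 0.0259
grasp_force: 44.5
```

```bash
python3 st.py
```

```text
{'tool_pos': [0.4759, 0.0396, 0.1154], 'tool_rot': [179.9942, -0.0378, 154.6465], 'force': [-3.3915, 1.5833, -0.4388], 'wrist_torque': [0.5297, 0.8981, 0.0472], 'grip_width': 0.0259}
```

Request:
drive_tool(moves=[{"x":0,"y":0,"z":0.4,"rx":0,"ry":0,"rz":0,"fingers":1},{"x":0,"y":0,"z":0.7,"rx":0,"ry":0,"rz":0,"fingers":1},{"x":0,"y":0,"z":0.7,"rx":0,"ry":0,"rz":0,"fingers":1}])

```text
time_s: 19.05
tool_pos: [0.4761, 0.0394, 0.1146]
tool_rot: [180.0, -0.0, 154.6]
force: [-3.1, 1.8, 1.8]
grip_width: 0.0258
grasp_force: 44.8
```

```bash
python3 st.py
```

```text
{'tool_pos': [0.4761, 0.0394, 0.1146], 'tool_rot': [179.9912, -0.0117, 154.6333], 'force': [-3.0539, 1.8002, 1.781], 'wrist_torque': [0.7306, 1.1435, 0.0091], 'grip_width': 0.0258}
```

Request:
drive_tool(moves=[{"x":0.6,"y":0,"z":0.1,"rx":0,"ry":0,"rz":0,"fingers":1},{"x":0.6,"y":0,"z":0.1,"rx":0,"ry":0,"rz":0,"fingers":1}], force=10)

```text
time_s: 19.3
tool_pos: [0.4765, 0.0391, 0.1147]
tool_rot: [180.0, 0.1, 154.6]
force: [-0.7, 1.2, -0.7]
grip_width: 0.0262
grasp_force: 10.0
```

Request:
drive_tool(moves=[{"x":0,"y":0,"z":0,"rx":0,"ry":0,"rz":0,"fingers":0.2},{"x":0,"y":0,"z":0,"rx":0,"ry":0,"rz":0,"fingers":0},{"x":0,"y":0,"z":0,"rx":0,"ry":0,"rz":0,"fingers":-0.5},{"x":0,"y":0,"z":0,"rx":0,"ry":0,"rz":0,"fingers":-0.6},{"x":0,"y":0,"z":0,"rx":0,"ry":0,"rz":0,"fingers":-0.6},{"x":0,"y":0,"z":0,"rx":0,"ry":0,"rz":0,"fingers":-0.6}])

```text
time_s: 20.05
tool_pos: [0.4756, 0.0394, 0.1144]
tool_rot: [-180.0, 0.0, 154.6]
force: [-0.3, -0.6, -0.2]
grip_width: 0.0683
grasp_force: 0.0
```

Request:
drive_tool(moves=[{"x":0,"y":0,"z":-15,"rx":0,"ry":0,"rz":0,"fingers":-0.6},{"x":0,"y":0,"z":-45,"rx":0,"ry":0,"rz":0,"fingers":-0.6},{"x":0,"y":0,"z":-85,"rx":0,"ry":0,"rz":0,"fingers":-0.6},{"x":0,"y":0,"z":-125,"rx":0,"ry":0,"rz":0,"fingers":-0.6},{"x":0,"y":0,"z":-150,"rx":0,"ry":0,"rz":0,"fingers":-0.6},{"x":0,"y":0,"z":-150,"rx":0,"ry":0,"rz":0,"fingers":-0.6},{"x":0,"y":0,"z":-150,"rx":0,"ry":0,"rz":0,"fingers":-0.6}])

```text
time_s: 20.92
tool_pos: [0.4752, 0.0394, 0.264]
tool_rot: [-180.0, -0.0, 154.6]
force: [-0.7, 0.8, -0.2]
grip_width: 0.07
grasp_force: 0.0
```

```bash
python3 st.py; python3 - <<'E'
from h import *
w=cap('wrist');s=cap('scene')
H=[.476,.0394]
for n,c in(('wrist',w),('scene',s)):
    for h in(154.6,160):
        d=np.radians(h);q=proj(c,[H[0]+.018*np.cos(d),H[1]+.018*np.sin(d),.0575]);print(n,h,np.round(q,1))
    u,v=map(int,q);i=c['image'].astype(int)[max(v-20,0):v+20,u-20:u+20];m=i[...,0]-np.maximum(i[...,1],i[...,2])
    y,x=np.nonzero(m>60);print('red',len(x),(x.mean()+u-20,y.mean()+max(v-20,0)) if len(x) else None)
q=proj(w,[*H,.168]);print('cap pred',q);u,v=map(int,q)
g=cv2.cvtColor(w['image'],cv2.COLOR_RGB2GRAY)[v-20:v+20,u-20:u+20];y,x=np.nonzero(g>170);print('cap obs',len(x),x.mean()+u-20 if len(x) else 0,y.mean()+v-20 if len(x) else 0)
th=np.radians(np.arange(0,360,5))
E
```

```text
{'tool_pos': [0.4752, 0.0394, 0.264], 'tool_rot': [-179.9701, -0.0278, 154.6407], 'force': [-0.71, 0.7735, -0.1934], 'wrist_torque': [0.0748, -0.1727, -0.0662], 'grip_width': 0.07}
wrist 154.6 [279.3 167.5]
wrist 160 [277.9 167.5]
red 8 (np.float64(278.5), np.float64(167.5))
scene 154.6 [328.8 191.4]
scene 160 [329.2 191.2]
red 5 (np.float64(329.0), np.float64(191.0))
cap pred (np.float64(279.3948868969247), np.float64(202.49874842373336))
cap obs 182 263.032967032967 211.42857142857142
```

The button shows within 1 px of its predicted popped-out position in both views, with the handle home and the basket seated on the pot bottom. Handing in.

```bash
python3 -c "
from cell import workorder
print(workorder.sign_off())"
```

```text
the job is handed in; nothing more can be done
None
```

The handle is locked on with the button out, the basket stands in the pot and the job is handed in; `sign_off` returned no verdict, and I viewed 12 pictures, two over the limit of 10.

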